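# Sort capped tubes by length into their rows

### The job

The slanted white stand holds three capped sample tubes that look alike except for their length. Take them out and stand them upright on the floor of the matching row, the two long ones in the blue row with the long tube already there, the short one in the yellow row with the short tube. Set them down rather than dropping them in, do not knock any tube over, and leave everything else where it is.

Things in the scene. Friction and masses are not known exactly. Their poses are not given: they have to be found in the camera images.
- stand: Fixed white slanted stand, 100 x 225 x 113 mm, grey end cheeks 98 high. Origin: centre of its underside; z up; yaw 0.3 to 0.7. Three square wells at y = -78, 0, 78 mm, 34 wide, 42 deep, lean 25 degrees: mouths face up and to -x, towards the robot. Tubes come out along (-0.42, 0, 0.91) in its frame. A resting tube's foot centre is at x = 10, z = 65 mm.
- long_tube_1: Capped tube, cylinder 30 mm across, 115 mm long with its 20 mm teal ribbed cap; off-white body, about 58 g. Origin: centre of its flat foot; z along the tube to the cap. Starts in any of the stand's three wells, leaning 25 degrees, foot on the well's floor; 73 mm stick out along its axis. Long and short tubes differ only in length.
- long_tube_2: Capped tube, cylinder 30 mm across, 115 mm long with its 20 mm teal ribbed cap; off-white body, about 58 g. Origin: centre of its flat foot; z along the tube to the cap. Starts in any of the stand's three wells, leaning 25 degrees, foot on the well's floor; 73 mm stick out along its axis. Long and short tubes differ only in length.
- short_tube: Capped tube, cylinder 30 mm across, 85 mm long with its 20 mm teal ribbed cap; off-white body, about 42 g. Origin: centre of its flat foot; z along the tube to the cap. Starts in any of the stand's three wells, leaning 25 degrees, foot on the well's floor; 43 mm stick out along its axis. Long and short tubes differ only in length.
- row_blue: Fixed open row for standing long tubes: grey floor, blue rails. Outside 194 mm (its x) by 54 mm (y), inside 182 x 42; floor top at z = 6 mm, rail tops 36. Origin: centre of its underside, on the worktop; z up. Its example tube stands near its +x (far) end, about 60 mm from the origin; the rest is free. The rows lie side by side, either one left, turned up to 0.2 rad.
- row_yellow: Fixed open row for standing short tubes: grey floor, yellow rails. Outside 194 mm (its x) by 54 mm (y), inside 182 x 42; floor top at z = 6 mm, rail tops 36. Origin: centre of its underside, on the worktop; z up. Its example tube stands near its +x (far) end, about 60 mm from the origin; the rest is free. The rows lie side by side, either one left, turned up to 0.2 rad.
- long_example: Capped tube, cylinder 30 mm across, 115 mm long with its 20 mm teal ribbed cap; off-white body, about 58 g. Origin: centre of its flat foot; z along the tube to the cap. Already stands upright in the blue row; to be left there.
- short_example: Capped tube, cylinder 30 mm across, 85 mm long with its 20 mm teal ribbed cap; off-white body, about 42 g. Origin: centre of its flat foot; z along the tube to the cap. Already stands upright in the yellow row; to be left there.
- timer: White bench timer, 64 x 66 x 19 mm, loose; a bystander. Origin: centre of its underside.
- mouse: Black computer mouse, 108 x 62 x 36 mm, loose; a bystander. Origin: centre of its underside.
- bottle_b: White reagent bottle with blue cap, 52 mm across, 110 mm high, loose; a bystander. Origin: centre of its underside.
- bottle_c: White reagent bottle with red cap, 34 mm across, 62 mm high, loose; a bystander. Origin: centre of its underside.
- stapler: Blue stapler, 30 x 121 x 46 mm, loose; a bystander. Origin: centre of its underside.

How it is judged:
At the end, for the whole second after the job is handed in: Both long tubes stand in the blue row and the short tube in the yellow row, and the two example tubes still stand in theirs: each tube's foot on the row's floor (within 5 mm) and between the rails, leaning less than 0.12 rad, at rest (under 0.03 m/s) and let go (x of long_tube_1 in the frame of row_blue between -0.09 and 0.09 m and y of long_tube_1 in the frame of row_blue between -0.014 and 0.014 m and z of long_tube_1 in the frame of row_blue between 0 and 0.011 m and angle between each of long_tube_1, long_tube_2, short_tube, long_example, short_example's own z axis and vertical below 0.12 rad and linear speed of each of long_tube_1, long_tube_2, short_tube, long_example, short_example below 0.03 m/s and x of long_tube_2 in the frame of row_blue between -0.09 and 0.09 m and y of long_tube_2 in the frame of row_blue between -0.014 and 0.014 m and z of long_tube_2 in the frame of row_blue between 0 and 0.011 m and x of short_tube in the frame of row_yellow between -0.09 and 0.09 m and y of short_tube in the frame of row_yellow between -0.014 and 0.014 m and z of short_tube in the frame of row_yellow between 0 and 0.011 m and x of long_example in the frame of row_blue between -0.09 and 0.09 m and y of long_example in the frame of row_blue between -0.014 and 0.014 m and z of long_example in the frame of row_blue between 0 and 0.011 m and x of short_example in the frame of row_yellow between -0.09 and 0.09 m and y of short_example in the frame of row_yellow between -0.014 and 0.014 m and z of short_example in the frame of row_yellow between 0 and 0.011 m); the robot touches nothing.
It fails at once if a tube from the stand is toppled (leaning more than 1.1 rad) (angle between any of long_tube_1, long_tube_2, short_tube's own z axis and vertical above 1.1 rad).
It fails at once if a tube is let go with its foot more than 30 mm above the floor of a row (dropped in) ((contact force between long_tube_1 and anything else below 0.01 N and z of long_tube_1 in the frame of row_blue above 0.036 m and x of long_tube_1 in the frame of row_blue between -0.09 and 0.09 m and y of long_tube_1 in the frame of row_blue between -0.03 and 0.03 m) or (contact force between long_tube_1 and anything else below 0.01 N and z of long_tube_1 in the frame of row_yellow above 0.036 m and x of long_tube_1 in the frame of row_yellow between -0.09 and 0.09 m and y of long_tube_1 in the frame of row_yellow between -0.03 and 0.03 m) or (contact force between long_tube_2 and anything else below 0.01 N and z of long_tube_2 in the frame of row_blue above 0.036 m and x of long_tube_2 in the frame of row_blue between -0.09 and 0.09 m and y of long_tube_2 in the frame of row_blue between -0.03 and 0.03 m) or (contact force between long_tube_2 and anything else below 0.01 N and z of long_tube_2 in the frame of row_yellow above 0.036 m and x of long_tube_2 in the frame of row_yellow between -0.09 and 0.09 m and y of long_tube_2 in the frame of row_yellow between -0.03 and 0.03 m) or (contact force between short_tube and anything else below 0.01 N and z of short_tube in the frame of row_blue above 0.036 m and x of short_tube in the frame of row_blue between -0.09 and 0.09 m and y of short_tube in the frame of row_blue between -0.03 and 0.03 m) or (contact force between short_tube and anything else below 0.01 N and z of short_tube in the frame of row_yellow above 0.036 m and x of short_tube in the frame of row_yellow between -0.09 and 0.09 m and y of short_tube in the frame of row_yellow between -0.03 and 0.03 m)).
It fails at once if an example tube is knocked over (0.5 rad) or pushed more than 30 mm (angle between any of long_example, short_example's own z axis and vertical above 0.5 rad or distance of any of long_example, short_example from where it was at the start of the episode above 0.03 m).
It fails at once if the timer, mouse, stapler or a bottle is shifted more than 30 mm (distance of any of timer, mouse, bottle_b, bottle_c, stapler from where it was at the start of the episode above 0.03 m).
It also fails if it takes over 64 s, if anything falls off the work surface, if the arm or the gripper's body presses on something with over 40 N, if the wrist force passes 120 N, or if a joint passes its speed limit or range.

### The arm

A 6-joint arm with a two-finger parallel gripper is mounted at the origin on a cart in front of the work surface, level with it; the furniture and walls round the work are solid. World frame = base frame: x ahead of the robot, y to its left, z up, the work surface at z = 0. Lengths are in m, angles in rad, forces in N, time in s.
With the tool pointing down it reaches from about 0.3 to 0.875 m from the base axis. Payload 6.4 kg.
Tool frame: the origin (TCP) lies on the centre line of the jaws, within the pads' length; the fingertips stand 25 mm ahead of it and the grasp point (between the pads) lies 6 mm ahead of it; z points along the fingers, y is the line along which they close (so a half turn about z gives the same grasp; the last joint's range is limited). The gripper opens to 85 mm and grips with 20 to 120 N. Pads are 22 mm wide; open, the fingers measure 114 mm over their backs; the gripper's body (76 mm by 85 mm) begins 54 mm behind the grasp point. The pads swing forward as they close: fully open they stand 13 mm farther back than shut.
Start: joints at [-1.517, 0.181, 1.607, -0, 1.354, -0.206], TCP at [0.148, -0.556, 0.256] pointing down, gripper open.
Joint ranges: [-2.99, 2.99], [-0.89, 2.07], [0.3, 2.58], [-1.14, 4.28], [0, 2.63], [-3.12, 3.12]. Speed limits (rad/s): [2.57, 2.57, 3.01, 3.14, 3.14, 3.14].

### API

Orientations are given as a unit quaternion [w, x, y, z].
In Python, from bench import get_obs, camera, hand_in, spot_in gives the robot as it stands.
- The arm moves only by the shell command python3 -m jog 'ROWS'. ROWS is JSON, one flat list of numbers, 7 for each row, row after row: the shift along the tool's x, y, z in m, then the turn, a rotation vector about the tool's x, y, z in rad, then the closure, from 0 (fully open) to 1 (shut). A call has 1 to 20 rows; each row is the pose to reach, as a shift and turn from the pose commanded when the call began, along the tool's axes at that moment; what a row does not reach only later rows make up. A row lasts 1/8 s, in which the tool goes at most 62.5 mm and 10.7 degrees, less where a joint would pass 70% of its speed; a pose out of reach is approached as far as the arm can. A call with a gripper value outside its range is refused whole. The fingers move at their own pace and stop on an object; the grip force is fixed at half the most. Time passes only in rows, so rows that repeat a pose let the fingers close. It gives the time, the measured TCP pose, the force, the opening and the grip force at its end, in the units of the state.
- get_obs(): the state, without advancing time (a new reading comes with each control period).
- camera(name): name is "side" or "top" or "wrist"; returns a dict with "frame" (384x512x3 uint8, red, green, blue), "mtx" (3x3 intrinsics, pixels), "distortion" ([k1, k2, p1, p2, k3] as OpenCV has them; the pictures are not rectified), "extrinsics" (4x4, takes a point from camera to world coordinates). Camera axes: x right, y up, looking along -z (the intrinsics and any distortion apply to the point x, -y, -z); pixel columns grow to the right and rows downward; lengths in m; the calibration is good to about 2 mm. A picture is of the moment at which its call begins. There is no depth.
- hand_in(): hands the job in; it is judged then, once.
Trained networks look in a picture, given as the dict that the camera call returned (one of the last four; its "shot" number tells which), for a name from the list of things; names that differ only in an ending like _2 or _b are one class to them, and where a whole thing is asked for, a point or a joint stands for the part that bears it (a point fixed in the world has none). Each returns a list of dicts, best first, with "confidence" (0 to 1); they miss things now and then, are a little off and sometimes report something else, mostly with a low value. They report only what shows in the picture. A call takes as long as a camera call.
- spot_in(picture, name): "xyz" ([x, y, z] in m, in world coordinates, good to about 4 mm: the middle of the surface that is visible of it).
The state is a dict: "time_s": time; "q": joint angles; "dq": joint speeds; "joint_efforts": joint torques, N m; "eef_pos": TCP position; "eef_rot": TCP orientation; "wrist_force": force on the tool from outside, world axes, zero at the start; "torque": the same for the moment, N m; "opening": opening from 0.0 (shut) to 1.0 (fully open); "grasp_force": force on a finger pad.
Only numpy, scipy, OpenCV 4.12 (cv2) and the standard library are available. Lean on these libraries where they do the work, as an engineer would, in place of code of your own. Each camera call takes 0.05 s, during which the arm holds its last target. There are 200 camera calls.

## Working session

There is one attempt and no reset: what is moved stays moved. The work goes in short steps, Python scripts to look and compute and a shell command to move; the robot and the scene stay as the last step left them, time stands still between calls to the robot, and variables do not carry over. Pictures are saved under pics/ and viewed, at most 10 in all, crops included, and the job is handed in when it is done.

```bash
mkdir -p pics; ls; python3 - <<'E'
from bench import *
import cv2
o=get_obs();print(o['time_s'],o['eef_pos'],o['eef_rot'],o['opening'])
ims=[]
for n in ['top','side']:
    c=camera(n);cv2.imwrite(f'pics/{n}0.png',cv2.cvtColor(c['frame'],cv2.COLOR_RGB2BGR))
    print(n,c['mtx'].tolist() if hasattr(c['mtx'],'tolist') else c['mtx'],c['distortion'],c['extrinsics'])
    for k in ['stand','long_tube_1','short_tube','row_blue','row_yellow','long_example','short_example','timer','mouse','bottle_b','stapler']:
        print(k,[(round(d['confidence'],2),[round(float(v),3) for v in d['xyz']]) for d in spot_in(c,k)][:5])
E
```

```text
pics
0.0 [ 0.14768043 -0.55518751  0.25539818] [-8.45537476e-04  9.91574838e-01  1.29532327e-01  4.87922341e-05] 0.9990565025036793
top [[482.38834896483945, 0.0, 251.33912038866782], [0.0, 482.38834896483945, 196.28342306726398], [0.0, 0.0, 1.0]] [-0.16697367  0.          0.          0.          0.        ] [[-0.03014762  0.985762   -0.16542186  0.29252533]
 [-0.99926872 -0.02582954  0.02819332  0.26482456]
 [ 0.02351914  0.16615085  0.98581983  1.23189824]
 [ 0.          0.          0.          1.        ]]
stand [(0.71, [0.488, 0.353, 0.081])]
long_tube_1 [(0.7, [0.442, 0.419, 0.163]), (0.69, [0.49, 0.273, 0.168])]
short_tube [(0.71, [0.484, 0.349, 0.138])]
row_blue [(0.81, [0.537, 0.111, 0.006])]
row_yellow [(0.7, [0.549, -0.012, 0.006])]
long_example [(0.75, [0.606, 0.12, 0.111])]
short_example [(0.74, [0.612, -0.002, 0.084]), (0.68, [0.397, 0.523, 0.041]), (0.67, [0.482, 0.348, 0.135])]
timer [(0.61, [0.366, 0.127, 0.016]), (0.52, [0.395, 0.521, 0.043]), (0.22, [0.605, 0.468, 0.085])]
mouse [(0.7, [0.361, -0.028, 0.031])]
bottle_b [(0.6, [0.605, 0.469, 0.084]), (0.48, [0.654, 0
[... 310 characters left out ...]
85320889  0.97440827]
 [-0.01209521  0.85319532  0.52145129  0.52171393]
 [ 0.          0.          0.          1.        ]]
stand [(0.77, [0.496, 0.42, 0.068])]
long_tube_1 [(0.85, [0.452, 0.431, 0.141]), (0.75, [0.501, 0.281, 0.142])]
short_tube [(0.84, [0.482, 0.359, 0.13])]
row_blue []
row_yellow [(0.65, [0.556, 0.012, 0.025])]
long_example [(0.81, [0.608, 0.134, 0.083]), (0.16, [0.363, 0.144, 0.018])]
short_example [(0.63, [0.61, -0.001, 0.079]), (0.6, [0.403, 0.529, 0.036])]
timer [(0.6, [0.364, 0.143, 0.017]), (0.37, [0.609, 0.49, 0.07])]
mouse [(0.73, [0.365, 0.008, 0.025])]
bottle_b [(0.75, [0.611, 0.491, 0.065]), (0.74, [0.66, 0.395, 0.053])]
stapler [(0.89, [0.399, 0.528, 0.038])]
```

View pics/top0.png

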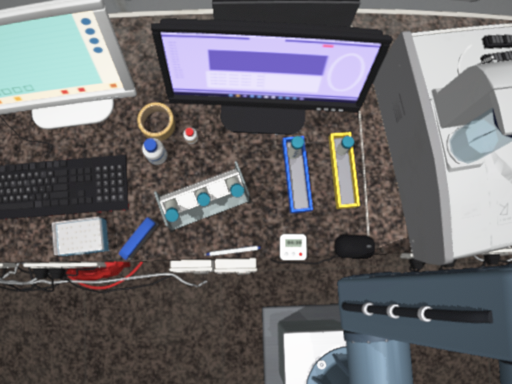

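View pics/side0.png

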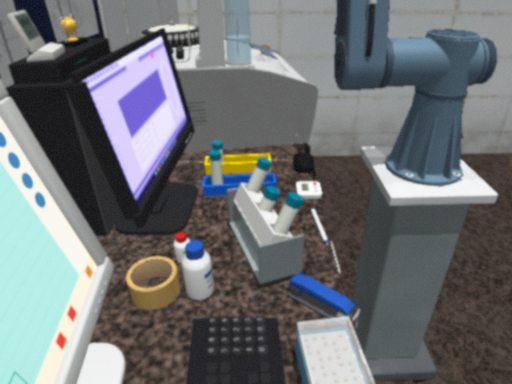

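The top view shows the stand at about (203,197), with its caps at (172,215), (204,198) and (237,190); the middle tube is the short one. The blue row is at about (298,175) and the yellow row at (345,170), both with their far ends near the monitor. The side view confirms the short tube is in the middle. Next I'll fit the poses.

```bash
cat > h.py <<'E'
import numpy as np,cv2
from scipy.optimize import minimize
def proj(c,P):
    E=np.array(c['extrinsics']);p=(np.asarray(P)-E[:3,3])@E[:3,:3];p=p*[1,-1,-1]
    return cv2.projectPoints(p.reshape(-1,1,3),np.zeros(3),np.zeros(3),np.array(c['mtx']),np.array(c['distortion']))[0].reshape(-1,2)
def Rz(a):return np.array([[np.cos(a),-np.sin(a),0],[np.sin(a),np.cos(a),0],[0,0,1]])
def place(P,s):return np.asarray(P)@Rz(s[2]).T+[s[0],s[1],0]
def hullstat(px):
    m=cv2.moments(cv2.convexHull(px.astype(np.float32)));return np.array([m['m10'],m['m01']])/m['m00']
def hsv(c):return cv2.cvtColor(c['frame'],cv2.COLOR_RGB2HSV)
def blobs(c,lo,hi,amin=30):
    m=cv2.inRange(hsv(c),lo,hi);n,l,s,ce=cv2.connectedComponentsWithStats(m)
    return [(s[i,4],ce[i],l==i) for i in range(1,n) if s[i,4]>=amin]
t=np.radians(25);AX=np.array([-np.sin(t),0,np.cos(t)])
def cyl(foot,ax,a,b,r):
    ax=np.array(ax);u=np.array([0,1,0]);v=np.cross(ax,u);th=np.linspace(0,2*np.pi,24,endpoint=False)
    ring=r*(np.cos(th)[:,None]*u+np.sin(th)[:,None]*v)
    return np.vstack([np.array(foot)+ax*a+ring,np.array(foot)+ax*b+ring])
def cap(y,L):return cyl([.010,y,.065],AX,L-.02,L,.015)
BOX=np.array([[x,y,z] for x in(-.097,.097) for y in(-.027,.027) for z in(0,.036)])
def fill(px):
    m=np.zeros((384*4,512*4),np.uint8);cv2.fillConvexPoly(m,np.round(cv2.convexHull(px.astype(np.float32))*4+1.5).astype(np.int32),1);return m>0
E
python3 - <<'E'
from h import *;from bench import *
C={n:camera(n) for n in('top','side')}
for n,c in C.items():
    for k,lo,hi in[('teal',(85,90,40),(100,255,255)),('blue',(105,150,60),(125,255,255)),('yel',(22,150,80),(35,255,255))]:
        print(n,k,[(int(a),ce.round(1).tolist()) for a,ce,_ in blobs(c,lo,hi)])
for n,c in C.items():
  for p in [(172,215),(298,140),(290,165)] if n=='top' else [(294,200),(216,147),(240,180)]:
    print(hsv(c)[p[1],p[0]])
# rows
for nm,k,lo,hi,g in[('blue',0,(105,130,50),(125,255,255),(.54,.11,0)),('yel',0,(22,130,60),(35,255,255),(.55,-.01,0))]:
    c=C['top'];px=proj(c,[[g[0],g[1],.02]])[0];m=cv2.inRange(hsv(c),lo,hi)
    yy,xx=np.nonzero(m);s=(abs(xx-px[0])<26)&(abs(yy-px[1])<50)
    T=fill(np.c_[xx,yy][s]);
    f=lambda q:1-(lambda A:(A&T).sum()/(A|T).sum())(fill(proj(c,place(BOX,q))))
    r=minimize(f,g,method='Nelder-Mead',options=dict(initial_simplex=np.array([g]*4)+np.vstack([np.zeros(3),np.diag([.02,.02,.15])]),xatol=1e-4,fatol=1e-4));print(nm,r.x.round(4),r.fun)
E
```

```text
top teal [(127, [296.9, 142.2]), (120, [347.5, 141.8]), (146, [236.7, 190.0]), (138, [203.2, 198.9]), (150, [171.5, 214.7])]
top blue [(548, [296.7, 177.0]), (112, [150.0, 144.7]), (470, [136.4, 237.9])]
top yel [(666, [343.5, 171.5])]
side teal [(189, [215.5, 149.7]), (120, [263.5, 163.5]), (176, [271.5, 192.7]), (219, [293.6, 199.7]), (140, [300.7, 363.5])]
side blue [(136, [270.1, 179.6]), (578, [222.8, 184.0]), (259, [194.4, 249.0]), (987, [321.7, 292.5])]
side yel [(58, [68.8, 22.2]), (689, [241.2, 162.0]), (101, [206.8, 165.1])]
[ 96 170 168]
[ 96 166 181]
[130   5 143]
[ 95 243 124]
[ 95 224  91]
[108 216 145]
blue [0.5513 0.1111 0.0612] 0.03447794528196535
yel [ 0.5591 -0.0128  0.0487] 0.02551089918256133
```

```bash
python3 - <<'E'
from h import *;from bench import *
from scipy.optimize import least_squares
C={n:camera(n) for n in('top','side')}
lo,hi=(85,90,40),(102,255,255)
exp={'top':[(171.5,214.7),(203.2,198.9),(236.7,190)],'side':[(293.6,199.7),(271.5,192.7),(263.5,163.5)]}
obs={}
for n,c in C.items():
    b=blobs(c,lo,hi)
    obs[n]=[]
    for e in exp[n]:
        m=min(b,key=lambda t:np.hypot(*(t[1]-e)))[2];yy,xx=np.nonzero(m);obs[n].append((xx.mean(),yy.mean()))
caps=[cap(.078,.115),cap(0,.085),cap(-.078,.115)]
def res(q,ns):return np.concatenate([hullstat(proj(C[n],place(k,q)))-o for n in ns for k,o in zip(caps,obs[n])])
for ns in(['top'],['side'],['top','side']):
    r=least_squares(res,[.5,.35,.5],args=(ns,));print(ns,r.x.round(4),r.fun.round(1))
# example tubes from top+side caps
for nm,L,g,px in[('long_ex',.115,(.61,.115),[(296.9,142.2),(215.5,149.7)]),('short_ex',.085,(.615,-.01),[(347.5,141.8),None])]:
    f=lambda q:np.concatenate([hullstat(proj(C[n],cyl([q[0],q[1],.006],[0,0,1],L-.02,L,.015)))-p for n,p in zip(C,px) if p])
    r=least_squares(f,g);print(nm,r.x.round(4),r.fun.round(1))
E
```

```text
['top'] [0.494  0.3521 0.3409] [ 0.1 -0.1 -0.   0.1 -0.1 -0. ]
['side'] [0.4939 0.3527 0.4972] [ 5.2 -3.2 -0.4 -0.7 -6.1 -0.3]
['top', 'side'] [0.4945 0.3523 0.3393] [-0.  -0.3 -0.2 -0.1 -0.2 -0.1  0.4 -0.3  0.  -0.  -0.1 -0.5]
long_ex [0.6096 0.1138] [ 2.   0.2 -0.6  4.1]
short_ex [ 0.6174 -0.0127] [-0.  0.]
```

```bash
cat >> h.py <<'E'
from scipy.spatial.transform import Rotation as R
ST=(.4945,.3523,.339);BL=(.5513,.1111,.061);YE=(.5591,-.0128,.049)
def tool(z,yaw): # tool z, tool x along yaw
    z=np.array(z);x=np.array([np.cos(yaw),np.sin(yaw),0]);x-=z*(x@z);x/=np.linalg.norm(x)
    return np.c_[x,np.cross(z,x),z]
def stand_pose(y,L,d,back=0):
    a=Rz(ST[2])@AX;p=place([[.010,y,.065]],ST)[0]+a*(L-d+.006+back)
    return p,tool(-a,ST[2])
def row_pose(row,x,L,d,up=0,y=0):
    p=place([[x,y,.006+L-d+.006+up]],row)[0];return p,tool([0,0,-1],row[2])
def rel(p0,R0,T): # shift, turn in tool axes
    return np.r_[R0.T@(T[0]-p0),R.from_matrix(R0.T@T[1]).as_rotvec()].round(4).tolist()
def now():
    from bench import get_obs
    o=get_obs();q=o['eef_rot'];return np.array(o['eef_pos']),R.from_quat([q[1],q[2],q[3],q[0]]).as_matrix(),o
E
python3 - <<'E'
from h import *
p,M,o=now()
print(M.round(3).tolist())
w=(np.array([.42,-.15,.36]),M);print('via',rel(p,M,w))
T=stand_pose(-.078,.115,.022,.10);print(T[0],'pre',rel(p,M,T))
E
```

```text
[[0.966, 0.257, -0.0], [0.257, -0.966, 0.0], [-0.0, -0.0, -1.0]]
via [0.3674, -0.3222, -0.1037, 0.0, 0.0, 0.0]
[0.45055467 0.25409729 0.24535525] pre [0.5007, -0.7048, 0.0109, 0.0173, 0.4361, -0.0779]
```

```bash
python3 -m jog '[0.367,-0.322,-0.104,0,0,0,0.3, 0.367,-0.322,-0.104,0,0,0,0.3, 0.367,-0.322,-0.104,0,0,0,0.3, 0.367,-0.322,-0.104,0,0,0,0.3, 0.367,-0.322,-0.104,0,0,0,0.3, 0.367,-0.322,-0.104,0,0,0,0.3, 0.367,-0.322,-0.104,0,0,0,0.3, 0.367,-0.322,-0.104,0,0,0,0.3, 0.501,-0.705,0.011,0.017,0.436,-0.078,0.3, 0.501,-0.705,0.011,0.017,0.436,-0.078,0.3, 0.501,-0.705,0.011,0.017,0.436,-0.078,0.3, 0.501,-0.705,0.011,0.017,0.436,-0.078,0.3, 0.501,-0.705,0.011,0.017,0.436,-0.078,0.3, 0.501,-0.705,0.011,0.017,0.436,-0.078,0.3, 0.501,-0.705,0.011,0.017,0.436,-0.078,0.3, 0.501,-0.705,0.011,0.017,0.436,-0.078,0.3, 0.501,-0.705,0.011,0.017,0.436,-0.078,0.3, 0.501,-0.705,0.011,0.017,0.436,-0.078,0.3]'
python3 - <<'E'
from h import *;from bench import *
p,M,o=now();print(o['time_s'],o['opening'],o['q'])
print(rel(p,M,stand_pose(-.078,.115,.022,.10)),rel(p,M,stand_pose(-.078,.115,.022)))
c=camera('wrist');im=cv2.cvtColor(c['frame'],cv2.COLOR_RGB2BGR)
for y,L in((.078,.115),(0,.085),(-.078,.115)):
    for u in proj(c,place(cap(y,L)[24:],ST)): cv2.circle(im,(int(u[0]),int(u[1])),1,(0,0,255),-1)
cv2.imwrite('pics/w1.png',im)
E
```

```text
time_s: 3.65
eef_pos: [0.4514, 0.2532, 0.246]
eef_rot: [-0.036, 0.962, 0.164, 0.214]
wrist_force: [-0.4, -0.3, 0.2]
opening: 0.697
grasp_force: 0.0
3.65 0.696977871921518 [ 0.26363437 -0.20811069  2.07077655  0.04097779  0.84297889  1.47681569]
[-0.0007, -0.0012, 0.0004, 0.0013, -0.001, -0.0016] [-0.0008, -0.0013, 0.1004, 0.0013, -0.001, -0.0016]
```

View pics/w1.png

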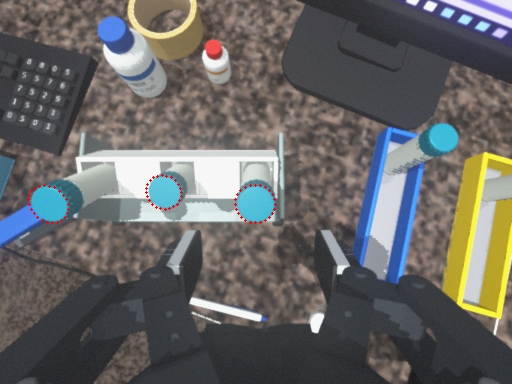

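The predicted cap outlines sit on the seen caps at (51,203), (164,192) and (256,203), so the stand pose is good. Next I advance and grip the right long tube.

```bash
python3 -m jog '[0,-0.001,0.03,0,0,0,0.3, 0,-0.001,0.06,0,0,0,0.3, 0,-0.001,0.085,0,0,0,0.3, 0,-0.001,0.1,0,0,0,0.3, 0,-0.001,0.1,0,0,0,0.3, 0,-0.001,0.1,0,0,0,1, 0,-0.001,0.1,0,0,0,1, 0,-0.001,0.1,0,0,0,1, 0,-0.001,0.1,0,0,0,1, 0,-0.001,0.1,0,0,0,1, 0,-0.001,0.1,0,0,0,1, 0,-0.001,0.1,0,0,0,1]'
python3 - <<'E'
from h import *
p,M,o=now()
print(rel(p,M,stand_pose(-.078,.115,.022)))
a=M[:,2]; up=(p-a*.07+[0,0,.10],M);print('up',rel(p,M,up))
T=row_pose(BL,.003,.115,.022,.10);print('hover',T[0],rel(p,M,T)); print('via',rel(p,M,(np.array([.48,.20,.33]),T[1])))
E
```

```text
time_s: 5.2
eef_pos: [0.491, 0.2691, 0.1561]
eef_rot: [-0.036, 0.962, 0.165, 0.214]
wrist_force: [-3.4, -4.3, 7.0]
opening: 0.341
grasp_force: 58.8
[-0.0014, 0.0007, 0.0009, 0.001, -0.002, 0.0006]
up [0.0424, 0.0001, -0.1605, 0.0, 0.0, 0.0]
hover [0.55429442 0.11128289 0.205     ] [0.0272, 0.17, -0.041, -0.0598, -0.4356, 0.2739]
via [0.0436, 0.0618, -0.1716, -0.0598, -0.4356, 0.2739]
```

```bash
python3 -m jog '[0,0,-0.03,0,0,0,1, 0,0,-0.07,0,0,0,1, 0.02,0,-0.11,0,0,0,1, 0.042,0,-0.16,0,0,0,1, 0.044,0.062,-0.172,-0.06,-0.436,0.274,1, 0.044,0.062,-0.172,-0.06,-0.436,0.274,1, 0.044,0.062,-0.172,-0.06,-0.436,0.274,1, 0.027,0.17,-0.041,-0.06,-0.436,0.274,1, 0.027,0.17,-0.041,-0.06,-0.436,0.274,1, 0.027,0.17,-0.041,-0.06,-0.436,0.274,1, 0.027,0.17,-0.041,-0.06,-0.436,0.274,1, 0.027,0.17,-0.041,-0.06,-0.436,0.274,1, 0.027,0.17,-0.041,-0.06,-0.436,0.274,1]'
python3 - <<'E'
from h import *;from bench import *
p,M,o=now();print(o['opening'],rel(p,M,row_pose(BL,.003,.115,.022,.10)),rel(p,M,row_pose(BL,.003,.115,.022,.002)))
c=camera('wrist');im=cv2.cvtColor(c['frame'],cv2.COLOR_RGB2BGR)
for row in(BL,YE):
  for z,h in((.036,(.097,.027)),(.036,(.091,.021))):
    q=proj(c,place([[h[0]*a,h[1]*b,z] for a,b in((1,1),(1,-1),(-1,-1),(-1,1))],row)).astype(np.int32)
    cv2.polylines(im,[q.reshape(-1,1,2)],True,(0,0,255))
cv2.imwrite('pics/w2.png',im)
E
```

```text
time_s: 6.82
eef_pos: [0.5541, 0.1123, 0.2052]
eef_rot: [-0.0, 1.0, 0.031, 0.0]
wrist_force: [-0.3, -0.2, -0.7]
opening: 0.332
grasp_force: 60.2
0.33214150212013577 [0.0002, 0.001, 0.0002, -0.0001, -0.0005, 0.0009] [0.0001, 0.001, 0.0982, -0.0001, -0.0005, 0.0009]
```

View pics/w2.png

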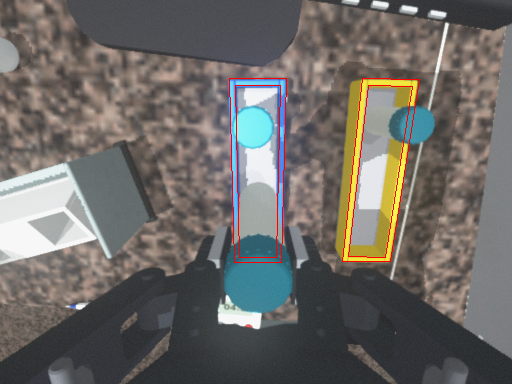

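The row outlines match the picture: blue at x 230–287 and yellow at 343–417. The held tube is centred over the blue row. Lower it and release.

```bash
python3 -m jog '[0,0.001,0.04,0,0,0,1, 0,0.001,0.07,0,0,0,1, 0,0.001,0.088,0,0,0,1, 0,0.001,0.095,0,0,0,1, 0,0.001,0.098,0,0,0,1, 0,0.001,0.098,0,0,0,1, 0,0.001,0.099,0,0,0,1]'
python3 -m jog '[0,0,0,0,0,0,0.3, 0,0,0,0,0,0,0.3, 0,0,0,0,0,0,0.3, 0,0,0,0,0,0,0.3, 0,0,-0.04,0,0,0,0.3, 0,0,-0.1,0,0,0,0.3, 0,0,-0.16,0,0,0,0.3,0,0,-0.16,0,0,0,0.3,0,0,-0.16,0,0,0,0.3]'
python3 - <<'E'
from h import *;from bench import *
p,M,o=now()
print('pre2',rel(p,M,stand_pose(0,.085,.016,.13)))
c=camera('top')
print([(round(d['confidence'],2),np.round(d['xyz'],3)) for d in spot_in(c,'long_tube_1')])
c=camera('wrist');cv2.imwrite('pics/w3.png',cv2.cvtColor(c['frame'],cv2.COLOR_RGB2BGR))
E
```

```text
time_s: 7.75
eef_pos: [0.5546, 0.1104, 0.106]
eef_rot: [0.0, 1.0, 0.03, 0.0]
wrist_force: [-2.6, 0.5, 11.2]
opening: 0.336
grasp_force: 61.0
time_s: 8.88
eef_pos: [0.5535, 0.1104, 0.2639]
eef_rot: [0.0, 1.0, 0.03, -0.001]
wrist_force: [-0.7, 0.1, -0.9]
opening: 0.697
grasp_force: 0.0
pre2 [-0.1179, -0.224, 0.0135, 0.0603, 0.4363, -0.2739]
[(0.69, array([0.445, 0.419, 0.161])), (0.67, array([0.542, 0.118, 0.08 ]))]
```

View pics/w3.png

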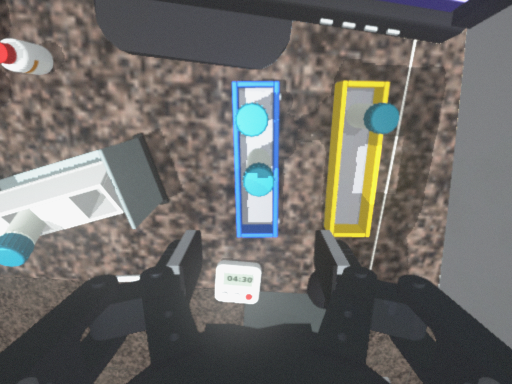

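The first long tube stands upright in the blue row at (259,180). Next is the short tube in the middle well.

```bash
python3 -m jog '[-0.118,-0.224,0.0,0.06,0.436,-0.274,0.3, -0.118,-0.224,0.0,0.06,0.436,-0.274,0.3, -0.118,-0.224,0.0,0.06,0.436,-0.274,0.3, -0.118,-0.224,0.0,0.06,0.436,-0.274,0.3, -0.118,-0.224,0.014,0.06,0.436,-0.274,0.3, -0.118,-0.224,0.014,0.06,0.436,-0.274,0.3, -0.118,-0.224,0.014,0.06,0.436,-0.274,0.3]'
python3 - <<'E'
from h import *;from bench import *
p,M,o=now()
print(rel(p,M,stand_pose(0,.085,.016,.0)))
E
```

```text
time_s: 9.9
eef_pos: [0.4233, 0.3255, 0.25]
eef_rot: [-0.036, 0.963, 0.164, 0.213]
wrist_force: [0.4, 0.2, -0.2]
opening: 0.7
grasp_force: 0.0
[-0.0001, -0.0018, 0.129, 0.0016, 0.0014, -0.0017]
```

```bash
python3 -m jog '[0,-0.001,0.04,0,0,0,0.3, 0,-0.001,0.08,0,0,0,0.3, 0,-0.001,0.11,0,0,0,0.3, 0,-0.001,0.122,0,0,0,0.3, 0,-0.001,0.129,0,0,0,0.3, 0,-0.001,0.129,0,0,0,0.3, 0,-0.001,0.129,0,0,0,1, 0,-0.001,0.129,0,0,0,1, 0,-0.001,0.129,0,0,0,1, 0,-0.001,0.129,0,0,0,1, 0,-0.001,0.129,0,0,0,1, 0,-0.001,0.129,0,0,0,1]'
python3 - <<'E'
from h import *
p,M,o=now()
print(rel(p,M,stand_pose(0,.085,.016)))
a=M[:,2]; up=(p-a*.07+[0,0,.12],M);print('up',rel(p,M,up))
T=row_pose(YE,-.01,.085,.016,.10);print('hover',T[0],rel(p,M,T)); print('via',rel(p,M,(np.array([.49,.10,.31]),T[1])))
E
```

```text
time_s: 11.4
eef_pos: [0.4738, 0.3462, 0.1349]
eef_rot: [-0.037, 0.962, 0.165, 0.214]
wrist_force: [-3.3, -2.6, 6.3]
opening: 0.337
grasp_force: 58.7
[-0.0009, 0.0011, 0.0017, 0.0001, -0.0016, 0.0005]
up [0.0509, 0.0, -0.1787, 0.0, 0.0, 0.0]
hover [ 0.549112  -0.0132898  0.181    ] [-0.0246, 0.364, -0.0622, -0.0633, -0.4349, 0.2859]
via [0.0138, 0.2376, -0.1867, -0.0633, -0.4349, 0.2859]
```

```bash
python3 -m jog '[0,0,-0.03,0,0,0,1, 0,0,-0.07,0,0,0,1, 0.025,0,-0.12,0,0,0,1, 0.05,0,-0.178,0,0,0,1, 0.014,0.238,-0.187,-0.063,-0.435,0.286,1, 0.014,0.238,-0.187,-0.063,-0.435,0.286,1, 0.014,0.238,-0.187,-0.063,-0.435,0.286,1, 0.014,0.238,-0.187,-0.063,-0.435,0.286,1, 0.014,0.238,-0.187,-0.063,-0.435,0.286,1, -0.025,0.364,-0.062,-0.063,-0.435,0.286,1, -0.025,0.364,-0.062,-0.063,-0.435,0.286,1, -0.025,0.364,-0.062,-0.063,-0.435,0.286,1, -0.025,0.364,-0.062,-0.063,-0.435,0.286,1, -0.025,0.364,-0.062,-0.063,-0.435,0.286,1, -0.025,0.364,-0.062,-0.063,-0.435,0.286,1]'
python3 - <<'E'
from h import *;from bench import *
p,M,o=now();print(o['opening'],rel(p,M,row_pose(YE,-.01,.085,.016,.001)))
c=camera('wrist');im=cv2.cvtColor(c['frame'],cv2.COLOR_RGB2BGR)
q=proj(c,place([[.091*a,.021*b,.036] for a,b in((1,1),(1,-1),(-1,-1),(-1,1))],YE)).astype(np.int32)
cv2.polylines(im,[q.reshape(-1,1,2)],True,(0,0,255))
cv2.imwrite('pics/w4.png',im)
E
```

```text
time_s: 13.28
eef_pos: [0.5491, -0.0125, 0.1811]
eef_rot: [0.0, 1.0, 0.025, 0.0]
wrist_force: [0.5, 0.2, -0.9]
opening: 0.334
grasp_force: 60.8
0.3340270326325689 [-0.0001, 0.0008, 0.0991, 0.0007, -0.001, 0.0012]
```

View pics/w4.png

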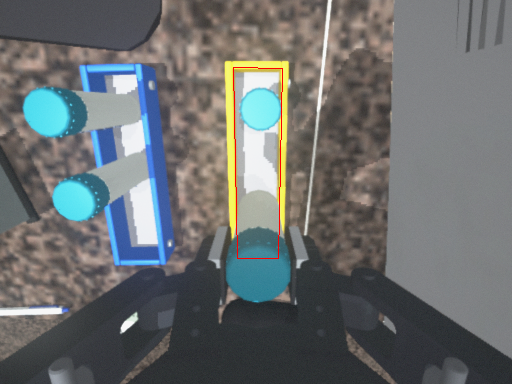

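The short tube is centred over the yellow row at (258,230), with the inner outline on the rails. Lower, release and lift.

```bash
python3 -m jog '[0,0.001,0.04,0,0,0,1, 0,0.001,0.07,0,0,0,1, 0,0.001,0.088,0,0,0,1, 0,0.001,0.095,0,0,0,1, 0,0.001,0.098,0,0,0,1, 0,0.001,0.098,0,0,0,1, 0,0.001,0.099,0,0,0,1]'
python3 -m jog '[0,0,0,0,0,0,0.3, 0,0,0,0,0,0,0.3, 0,0,0,0,0,0,0.3, 0,0,0,0,0,0,0.3, 0,0,-0.04,0,0,0,0.3, 0,0,-0.1,0,0,0,0.3, 0,0,-0.16,0,0,0,0.3,0,0,-0.2,0,0,0,0.3,0,0,-0.2,0,0,0,0.3,0,0,-0.2,0,0,0,0.3]'
python3 - <<'E'
from h import *
p,M,o=now()
print('pre3',rel(p,M,stand_pose(.078,.115,.022,.12)))
E
```

```text
time_s: 14.2
eef_pos: [0.5498, -0.0148, 0.0829]
eef_rot: [0.0, 1.0, 0.024, 0.001]
wrist_force: [-4.8, 2.2, 17.0]
opening: 0.334
grasp_force: 62.6
time_s: 15.45
eef_pos: [0.5482, -0.0146, 0.2796]
eef_rot: [-0.0, 1.0, 0.024, -0.001]
wrist_force: [-0.4, 0.2, -0.3]
opening: 0.698
grasp_force: 0.0
pre3 [-0.1373, -0.4201, 0.0165, 0.0628, 0.4361, -0.2861]
```

```bash
python3 -m jog '[-0.137,-0.42,0.0,0.063,0.436,-0.286,0.3, -0.137,-0.42,0.0,0.063,0.436,-0.286,0.3, -0.137,-0.42,0.0,0.063,0.436,-0.286,0.3, -0.137,-0.42,0.0,0.063,0.436,-0.286,0.3, -0.137,-0.42,0.0,0.063,0.436,-0.286,0.3, -0.137,-0.42,0.0,0.063,0.436,-0.286,0.3, -0.137,-0.42,0.0,0.063,0.436,-0.286,0.3, -0.137,-0.42,0.0,0.063,0.436,-0.286,0.3, -0.137,-0.42,0.016,0.063,0.436,-0.286,0.3, -0.137,-0.42,0.016,0.063,0.436,-0.286,0.3]'
python3 - <<'E'
from h import *
p,M,o=now()
print(rel(p,M,stand_pose(.078,.115,.022,.0)))
E
```

```text
time_s: 16.7
eef_pos: [0.3909, 0.3959, 0.2611]
eef_rot: [-0.035, 0.963, 0.164, 0.211]
wrist_force: [-0.1, -0.1, -0.1]
opening: 0.7
grasp_force: 0.0
[0.0022, -0.0028, 0.1181, 0.003, 0.0046, -0.0009]
```

```bash
python3 -m jog '[0,-0.001,0.04,0,0,0,0.3, 0,-0.001,0.07,0,0,0,0.3, 0,-0.001,0.1,0,0,0,0.3, 0,-0.001,0.112,0,0,0,0.3, 0,-0.001,0.119,0,0,0,0.3, 0,-0.001,0.119,0,0,0,0.3, 0,-0.001,0.119,0,0,0,1, 0,-0.001,0.119,0,0,0,1, 0,-0.001,0.119,0,0,0,1, 0,-0.001,0.119,0,0,0,1, 0,-0.001,0.119,0,0,0,1, 0,-0.001,0.119,0,0,0,1]'
python3 - <<'E'
from h import *
p,M,o=now()
print(rel(p,M,stand_pose(.078,.115,.022)))
a=M[:,2]; up=(p-a*.07+[0,0,.10],M);print('up',rel(p,M,up))
T=row_pose(BL,-.055,.115,.022,.12);print('hover',T[0],rel(p,M,T)); print('via',rel(p,M,(np.array([.46,.20,.33]),T[1])))
E
```

```text
time_s: 18.2
eef_pos: [0.4389, 0.4162, 0.1581]
eef_rot: [-0.037, 0.962, 0.165, 0.215]
wrist_force: [-3.8, -2.5, 6.2]
opening: 0.338
grasp_force: 58.8
[-0.002, 0.0008, 0.0027, 0.0, -0.0025, 0.0004]
up [0.0425, 0.0, -0.1605, 0.0, 0.0, 0.0]
hover [0.4964023  0.10774708 0.225     ] [-0.0155, 0.3101, -0.0811, -0.0609, -0.436, 0.2739]
via [0.0259, 0.211, -0.1777, -0.0609, -0.436, 0.2739]
```

```bash
python3 -m jog '[0,0,-0.03,0,0,0,1, 0,0,-0.07,0,0,0,1, 0.02,0,-0.11,0,0,0,1, 0.042,0,-0.16,0,0,0,1, 0.026,0.211,-0.178,-0.061,-0.436,0.274,1, 0.026,0.211,-0.178,-0.061,-0.436,0.274,1, 0.026,0.211,-0.178,-0.061,-0.436,0.274,1, 0.026,0.211,-0.178,-0.061,-0.436,0.274,1, -0.015,0.31,-0.081,-0.061,-0.436,0.274,1, -0.015,0.31,-0.081,-0.061,-0.436,0.274,1, -0.015,0.31,-0.081,-0.061,-0.436,0.274,1, -0.015,0.31,-0.081,-0.061,-0.436,0.274,1, -0.015,0.31,-0.081,-0.061,-0.436,0.274,1, -0.015,0.31,-0.081,-0.061,-0.436,0.274,1]'
python3 - <<'E'
from h import *;from bench import *
p,M,o=now();print(o['opening'],rel(p,M,row_pose(BL,-.055,.115,.020,.001)))
c=camera('wrist');im=cv2.cvtColor(c['frame'],cv2.COLOR_RGB2BGR)
q=proj(c,place([[.091*a,.021*b,.036] for a,b in((1,1),(1,-1),(-1,-1),(-1,1))],BL)).astype(np.int32)
cv2.polylines(im,[q.reshape(-1,1,2)],True,(0,0,255))
cv2.imwrite('pics/w5.png',im)
E
```

```text
time_s: 19.95
eef_pos: [0.4972, 0.1087, 0.2256]
eef_rot: [0.0, 1.0, 0.031, 0.001]
wrist_force: [0.0, -0.1, -0.7]
opening: 0.332
grasp_force: 60.1
0.3316752611914923 [-0.001, 0.0009, 0.1176, 0.0008, -0.0014, 0.0012]
```

View pics/w5.png

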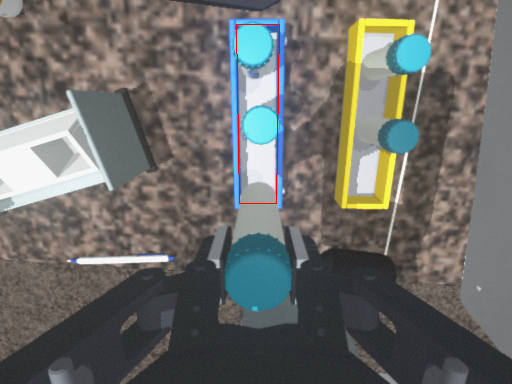

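The short tube stands in the yellow row at (398,136), and the first long tube is at (261,126). The held tube is over the near, free part of the blue row. Lower, release and lift.

```bash
python3 -m jog '[0,0.001,0.05,0,0,0,1, 0,0.001,0.09,0,0,0,1, 0,0.001,0.108,0,0,0,1, 0,0.001,0.114,0,0,0,1, 0,0.001,0.117,0,0,0,1, 0,0.001,0.117,0,0,0,1, 0,0.001,0.118,0,0,0,1]'
python3 -m jog '[0,0,0,0,0,0,0.3, 0,0,0,0,0,0,0.3, 0,0,0,0,0,0,0.3, 0,0,0,0,0,0,0.3, 0,0,-0.04,0,0,0,0.3, 0,0,-0.1,0,0,0,0.3, -0.05,0,-0.16,0,0,0,0.3,-0.1,0,-0.2,0,0,0,0.3,-0.1,0,-0.2,0,0,0,0.3,-0.1,0,-0.2,0,0,0,0.3]'
python3 - <<'E'
from h import *;from bench import *
a=cv2.cvtColor(camera('wrist')['frame'],cv2.COLOR_RGB2BGR);b=cv2.cvtColor(camera('side')['frame'],cv2.COLOR_RGB2BGR)
cv2.imwrite('pics/f.png',np.hstack([cv2.resize(a,(400,300)),cv2.resize(b[100:260,150:363],(400,300))]))
E
```

```text
time_s: 20.88
eef_pos: [0.4979, 0.1067, 0.108]
eef_rot: [0.0, 1.0, 0.03, 0.001]
wrist_force: [-2.9, -0.6, 14.0]
opening: 0.335
grasp_force: 61.2
time_s: 22.12
eef_pos: [0.3971, 0.1007, 0.3073]
eef_rot: [0.001, 1.0, 0.03, 0.001]
wrist_force: [0.6, 0.0, -0.7]
opening: 0.7
grasp_force: 0.0
```

View pics/f.png

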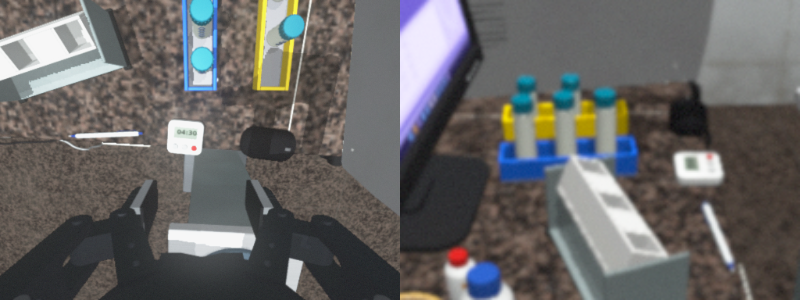

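The side view shows three long tubes upright in the blue row at x 522–605 and two short ones upright in the yellow row at 527 and 570. The stand is empty and the gripper is clear of everything.

```bash
python3 -c "
from bench import *
print(hand_in())"
```

```text
the job is handed in; nothing more can be done
None
```

I set both long tubes upright in the blue row and the short one in the yellow row, and handed the job in at about 22 s; the last pictures showed all five tubes standing, but `hand_in` returned no verdict.

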